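# Refit the washed levers of a pastry portioning unit

### The arm

A 6-joint arm with a two-finger parallel gripper is mounted at the origin on the work surface. World frame = base frame: x ahead of the robot, y to its left, z up, the work surface at z = 0. Lengths are in mm, angles in degrees, forces in N, time in s.
With the tool pointing down it reaches from about 300 to 850 mm from the base axis. Payload 4.2 kg.
Tool frame: the origin (TCP) lies midway between the tips of the shut fingers; the grasp point (between the pads) lies 19 mm behind it; z points along the fingers, y is the line along which they close (so a half turn about z gives the same grasp; the last joint's range is limited). The gripper opens to 91 mm and grips with 3 to 60 N. Pads are 32 mm wide; open, the fingers measure 118 mm over their backs; the gripper's body (76 mm by 178 mm) begins 60 mm behind the grasp point.
Start: joints at [-77.693, 18.312, 89.639, -0, 72.044, -1.146], TCP at [133.775, -559.238, 213.976] pointing down, gripper open.
Joint ranges: [-177.97, 177.97], [-48.28, 115.42], [12.27, 149.76], [-77.06, 257.06], [2.81, 150.46], [-146.56, 146.56]. Speed limits (degrees/s): [147.25, 147.25, 180, 180, 180, 180].

### API

Orientations are given as [roll, pitch, yaw] about the fixed x, y, z axes, in that order (R = Rz(yaw) Ry(pitch) Rx(roll)).
In Python, from workcell import env gives the robot as it stands.
- The arm moves only by the shell command python3 drive.py 'ROWS' [OPENING] [FORCE]. ROWS is rows parted by semicolons, their numbers by spaces, 1 to 8 of them, each of 6 numbers: dx, dy, dz in mm, then a rotation vector rx, ry, rz in degrees; each row shifts and turns the commanded pose from where the row before left it, along the tool's axes as they then stand; what a row does not reach is not made up. A row lasts 1/10 s, in which the tool goes at most 50 mm and 8.59 degrees, less where a joint would pass 70% of its speed; a pose out of reach is approached as far as the arm can. OPENING is the finger opening in mm, set as the command begins (- or left out keeps the last). The fingers move at their own pace and stop on an object; FORCE is the grip in N (left out, the last holds). Time passes only in rows, so rows that do not move let the fingers close. It prints the time, the measured TCP pose, the force, the opening and the grip force at its end.
- env.state(): the state, without advancing time (a new reading comes with each control period).
- env.grab_frame(name): name is "side" or "top" or "wrist"; returns the picture (400x640x3 uint8, blue, green, red); there is no depth.
- env.camera_model(name): a dict with "fx", "fy", "cx", "cy" (pixels), "T" (4x4, takes a point from camera to world coordinates). Camera axes: x right, y up, looking along -z (the intrinsics and any distortion apply to the point x, -y, -z); pixel columns grow to the right and rows downward; lengths in mm; the calibration is good to about 2 mm. A picture is of the moment at which its call begins: read the wrist's pose just before it. camera_model takes no time and is no camera call; for the wrist camera it gives the pose at the moment of the call.
- env.job_done(): hands the job in; it is judged then, once.
The state is a dict: "time_s": time; "qpos": joint angles; "qvel": joint speeds; "effort": joint torques, N m; "ee_pos": TCP position; "ee_rot": TCP orientation; "force": force on the tool from outside, world axes, zero at the start; "torque": the same for the moment, N m; "gripper_width": finger opening in mm; "gripper_force": force on a finger pad.
Only numpy, scipy, OpenCV 4.12 (cv2) and the standard library are available. Lean on these libraries where they do the work, as an engineer would, in place of code of your own. Each camera call takes 0.05 s, during which the arm holds its last target. There are 200 camera calls.

### The job

Get the pastry portioning unit on the marble counter ready for use: first throw its hasp right off the lid to the front, then raise the lid and lock its folding stay past straight so that the lid stays up by itself. Then thread every washed lever on the counter (two or three of them) onto a splined shaft of the unit, any free shaft, fully home on its shoulder, with the knob end pointing to the unit's front (the hasp side, as near as the splines allow), and leave the rest of the bench as it is.

Things in the scene. Friction and masses are not known exactly. Their poses are not given: they have to be found in the camera images.
- housing: Low steel housing of the portioning unit, fixed, 280 (x) x 200 (y) x 70 mm high. Origin: centre of its underside. Front is its -y side (pull bar, hasp); lid hinge along +y; folding stay outside its -x end. Walls 6 mm, inner floor 20 mm up. Three upright splined shafts inside, in a row along x, 85 mm apart, at y = -12 mm. The lid's hinge axis is parallel to x at y = +100, 73 mm high.
- hasp (a joint): Hasp angle, rad: 0 lies shut over the lid, 1.57 straight up, 2.5 thrown right off to the front (its stop). It swings loosely and falls either way from the upright.
- hasp_tab (a point): Point in the upright thumb tab at the hasp's free end, 9 mm below its top. Tab 14 mm wide (along the housing's x), 5 thick; shut, it rises 26 mm from the strap (14 wide, 3 thick) to 109 mm over the counter. Shut, this point is 51.5 mm behind (+y) and 18 mm above the hasp's hinge, about which it turns.
- hasp_hinge (a point): Middle of the hasp's hinge on top of the front wall: 60 mm from the housing's middle towards its -x end, y = -106, 81 mm high; axis parallel to the housing's x. Fixed to the housing.
- lid (a joint): Lid angle, rad: 0 shut, about 1.48 straight up with the stay straightened (it goes no further). Flat aluminium lid, 6 mm thick, 0.35 kg, on a stiff hinge: let go above about 1.3 rad it stays for the moment; let go lower it may fall shut.
- lid_bar (a point): Middle of the lid's pull bar: round steel bar, 10 mm diameter, 58 long between its two brackets, parallel to the housing's x, 29 mm in front of the lid's front edge. Shut it is 73 mm high, 235 mm in front of the hinge axis, 65 mm from the housing's middle towards +x. The bar may turn in the fingers as the lid swings.
- stay (a joint): Elbow of the two-link folding stay (links 50 and 74 mm; the 50 mm one pivots on the housing at y = 0, 62 mm high), rad: 0 folded (lid shut), 2.79 links in line, 2.99 its stop just past the line, where it is locked and carries the lid. With the lid above about 1.3 rad, push the elbow pin down: it lifts the lid the last bit and goes through the line to the stop.
- stay_pin (a point): Middle of the pin at the stay's elbow: dark round pin, 10 mm diameter, 41 long, sticking out along the housing's -x; this point is 40 mm outside the housing's -x end, 15 mm from the pin's free end. 89 mm high with the lid shut; with the stay in line about 95 mm high and 62 mm in front of the lid's hinge axis. Locked, about 5 mm lower.
- shaft1_seat (a point): Splined shaft at the -x end: point on its axis on top of its 40 mm shoulder, 30 mm over the counter, where a hub sits when home. Above, four teeth in a cross along this point's x and y (6 mm wide, 18 tip to tip, slimmer in the last 6 mm), ending 34 mm above this point. Turns stiffly (0.06 N m), starting up to 0.58 rad either way of square to the housing.
- shaft2_seat (a point): Splined shaft in the middle: point on its axis on top of its 40 mm shoulder, 30 mm over the counter, where a hub sits when home. Above, four teeth in a cross along this point's x and y (6 mm wide, 18 tip to tip, slimmer in the last 6 mm), ending 34 mm above this point. Turns stiffly (0.06 N m), starting up to 0.58 rad either way of square to the housing.
- shaft3_seat (a point): Splined shaft at the +x end: point on its axis on top of its 40 mm shoulder, 30 mm over the counter, where a hub sits when home. Above, four teeth in a cross along this point's x and y (6 mm wide, 18 tip to tip, slimmer in the last 6 mm), ending 34 mm above this point. Turns stiffly (0.06 N m), starting up to 0.58 rad either way of square to the housing.
- lever1: Loose aluminium lever, 0.18 kg, right way up on the counter (all alike). Square hub 32 x 32 x 26 mm high with a cross-shaped hole right through (slots 9 wide, 21 tip to tip, along the lever's x and y): it fits a shaft in four ways, 90 degrees apart. Flat arm, 14 wide, 8 high, along +x at the underside. Origin: centre of the hub's underside. May be absent.
- lever1_knob (a point): Middle of lever1's black knob (16 mm diameter, 30 high), 58 mm from the hub's centre along the lever's +x, 15 mm above its underside.
- lever2: Loose aluminium lever, 0.18 kg, right way up on the counter (all alike). Square hub 32 x 32 x 26 mm high with a cross-shaped hole right through (slots 9 wide, 21 tip to tip, along the lever's x and y): it fits a shaft in four ways, 90 degrees apart. Flat arm, 14 wide, 8 high, along +x at the underside. Origin: centre of the hub's underside. May be absent.
- lever2_knob (a point): Middle of lever2's black knob (16 mm diameter, 30 high), 58 mm from the hub's centre along the lever's +x, 15 mm above its underside.
- lever3: Loose aluminium lever, 0.18 kg, right way up on the counter (all alike). Square hub 32 x 32 x 26 mm high with a cross-shaped hole right through (slots 9 wide, 21 tip to tip, along the lever's x and y): it fits a shaft in four ways, 90 degrees apart. Flat arm, 14 wide, 8 high, along +x at the underside. Origin: centre of the hub's underside. May be absent.
- lever3_knob (a point): Middle of lever3's black knob (16 mm diameter, 30 high), 58 mm from the hub's centre along the lever's +x, 15 mm above its underside.
- rolling_pin: Bystander: tapered wooden rolling pin, 420 long (mm). Origin: centre of its underside.
- tart_tin: Bystander: dark steel tart tin, 180 across, 30 high (mm). Origin: centre of its underside.
- pastry_brush: Bystander: wooden pastry brush lying flat.
- cutter: Bystander: steel ring cutter, 70 across, 40 high (mm). Origin: centre of its underside.
- nozzle: Bystander: steel piping nozzle, a cone 30 across, 45 high (mm). Origin: centre of its underside.
- jar: Bystander: glass jar with a metal cap, 84 across, 130 high (mm). Origin: centre of its underside.
- ramekin: Bystander: white ceramic ramekin, 84 across, 50 high (mm). Origin: centre of its underside.

How it is judged (in metres and radians):
On the way, in this order (a step that is already met when the one before it is completed fails the run):
1. the hasp is thrown off the lid to the front (value of joint hasp above 1.9 rad and value of joint lid below 0.25 rad), for 0.2 s.
2. the lid is up and its stay is locked (value of joint lid above 1.4 rad and value of joint stay above 2.88 rad and contact force between the fingers and housing below 0.5 N), for 0.3 s.
At the end, for the whole second after the job is handed in: Hasp beyond 1.9 rad, lid beyond 1.40, stay beyond 2.88 (locked); every lever present on a shaft: hub centre within 4 mm of its axis and of its shoulder height, tilt under 0.1 rad, at rest, knob at least 38 mm in front of the row of shafts (value of joint hasp above 1.9 rad and value of joint lid above 1.4 rad and value of joint stay above 2.88 rad and ((horizontal distance between lever1 and shaft1_seat below 0.004 m and z of lever1 in the frame of shaft1_seat between -0.004 and 0.004 m) or (horizontal distance between lever1 and shaft2_seat below 0.004 m and z of lever1 in the frame of shaft2_seat between -0.004 and 0.004 m) or (horizontal distance between lever1 and shaft3_seat below 0.004 m and z of lever1 in the frame of shaft3_seat between -0.004 and 0.004 m)) and angle between each of lever1, lever2, lever3's own z axis and vertical below 0.1 rad and y of each of lever1_knob, lever2_knob, lever3_knob in the frame of housing below -0.05 m and linear speed of each of lever1, lever2, lever3 below 0.02 m/s and ((horizontal distance between lever2 and shaft1_seat below 0.004 m and z of lever2 in the frame of shaft1_seat between -0.004 and 0.004 m) or (horizontal distance between lever2 and shaft2_seat below 0.004 m and z of lever2 in the frame of shaft2_seat between -0.004 and 0.004 m) or (horizontal distance between lever2 and shaft3_seat below 0.004 m and z of lever2 in the frame of shaft3_seat between -0.004 and 0.004 m)) and ((horizontal distance between lever3 and shaft1_seat below 0.004 m and z of lever3 in the frame of shaft1_seat between -0.004 and 0.004 m) or (horizontal distance between lever3 and shaft2_seat below 0.004 m and z of lever3 in the frame of shaft2_seat between -0.004 and 0.004 m) or (horizontal distance between lever3 and shaft3_seat below 0.004 m and z of lever3 in the frame of shaft3_seat between -0.004 and 0.004 m))); the robot touches nothing.
It fails at once if something else on the counter is pushed more than 4 cm (distance of any of rolling_pin, tart_tin, pastry_brush, cutter, nozzle, jar, ramekin from where it was at the start of the episode above 0.04 m).
It fails at once if something else on the counter is tipped over (angle between any of rolling_pin, tart_tin, pastry_brush, cutter, nozzle, jar, ramekin's own z axis and vertical above 0.6 rad).
Of lever1, lever2, lever3 only 2 to 3 are there at a start; the rules pass over those that are not, and their reading is None.
At some moment in a run one of lever1, lever2, lever3 may be knocked a few centimetres aside while the robot is not near it.
Once in a run the grip may slacken for a moment while it holds something.
It also fails if it takes over 210 s, if anything falls off the work surface, if the arm or the gripper's body presses on something with over 40 N, if the wrist force passes 120 N, or if a joint passes its speed limit or range.

## Working session

There is one attempt and no reset: what is moved stays moved. The work goes in short steps, Python scripts to look and compute and a shell command to move; the robot and the scene stay as the last step left them, time stands still between calls to the robot, and variables do not carry over. Pictures are saved under pics/ and viewed, at most 14 in all, crops included, and the job is handed in when it is done.

```bash
ls; mkdir -p pics
python3 - <<'E'
from workcell import env
import cv2,numpy as np
s=env.state();print(s)
for n in("top","side"):
    f=env.grab_frame(n);cv2.imwrite(f"pics/{n}0.png",f)
    m=env.camera_model(n);print(n,{k:(np.round(v,3).tolist() if k!='T' else np.round(v,3).tolist()) for k,v in m.items()})
m=env.camera_model("wrist");print(m)
cv2.imwrite("pics/w0.png",env.grab_frame("wrist"))
E
```

```text
drive.py
pics
workcell.py
{'time_s': 0.0, 'qpos': array([-7.76942154e+01,  1.83511894e+01,  8.97055511e+01, -1.99757619e-03,
        7.20432729e+01, -1.14669290e+00]), 'qvel': array([ 0.02959606, -0.15055502, -0.02062453,  0.08895957, -0.04714389,
       -0.04524712]), 'effort': array([-1.73273158e-03, -4.12467027e+01, -2.31980574e+01,  7.24461442e-02,
        4.57485463e-02, -1.30960702e-04]), 'ee_pos': array([ 133.64377005, -558.74280654,  213.13059785]), 'ee_rot': array([-1.79899969e+02, -1.02674175e-04,  1.34530950e+01]), 'force': array([ 0.13324934, -0.25238208,  0.0018716 ]), 'torque': array([-0.00131634,  0.00625946,  0.04003958]), 'gripper_force': 0.0, 'gripper_width': 91.03406177489948}
top {'fx': 505.77, 'fy': 505.77, 'cx': 316.724, 'cy': 202.688, 'T': [[0.01, 0.986, -0.166, 277.8], [-1.0, 0.013, 0.015, -22.708], [0.017, 0.165, 0.986, 1600.742], [0.0, 0.0, 0.0, 1.0]]}
side {'fx': 415.631, 'fy': 415.631, 'cx': 314.124, 'cy': 192.807, 'T': [[0.953, 0.183, -0.244, 262.976], [-0.304, 0.524, -0.795, -898.181], [-0.017, 0.832, 0.555, 695.921], [0.0, 0.0, 0.0, 1.0]]}
{'fx': 339.15028692018814, 'fy': 339.15028692018814, 'cx': 322.38580533725474, 'cy': 197.36282457448274, 'T': array([[ 2.31436494e-01,  9.40384868e-01,  2.49225700e-01,
         2.02826952e+02],
       [-9.72848983e-01,  2.24085877e-01,  5.78824323e-02,
        -5.43811864e+02],
       [-1.41619614e-03, -2.55855076e-01,  9.66714112e-01,
         3.83448707e+02],
       [ 0.00000000e+00,  0.00000000e+00,  0.00000000e+00,
         1.00000000e+00]])}
```
View pics/top0.png

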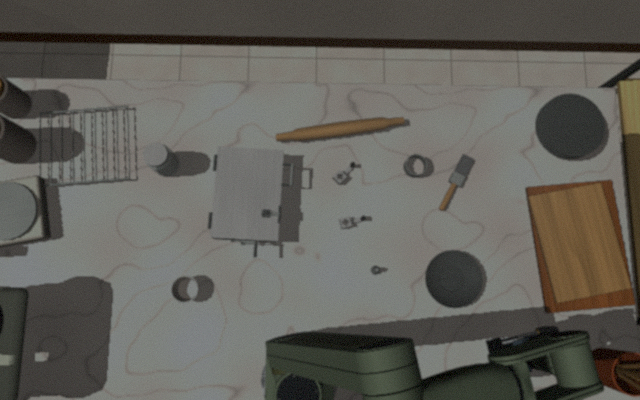

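View pics/side0.png

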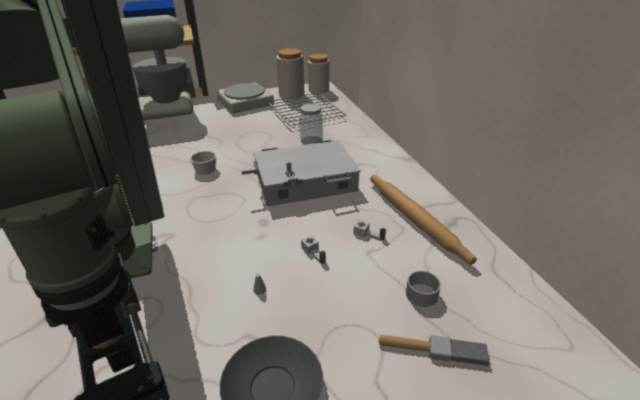

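Two levers visible: top view hubs at (342,175) and (350,222), knobs at (357,165) and (367,218). The housing lid spans (218,147) to (281,243), the hasp tab is near (268,213), the bar at (310,178) and the stay pin at (281,252).

Create h.py:
```python
from workcell import env
import cv2,numpy as np
from scipy.spatial.transform import Rotation as Rn
np.set_printoptions(precision=1,suppress=True)
def ray(m,p):
    d=np.array([(p[0]-m['cx'])/m['fx'],-(p[1]-m['cy'])/m['fy'],-1.]);return m['T'][:3,3],m['T'][:3,:3]@d
def onz(m,p,z):
    o,d=ray(m,p);return o+d*(z-o[2])/d[2]
def tri(obs):
    A=np.zeros((3,3));b=np.zeros(3);L=[]
    for m,p in obs:
        o,d=ray(m,p);d=d/np.linalg.norm(d);P=np.eye(3)-np.outer(d,d);A+=P;b+=P@o;L.append((o,P))
    X=np.linalg.solve(A,b);return X,[float(np.linalg.norm(P@(X-o))) for o,P in L]
def proj(m,X):
    c=m['T'][:3,:3].T@(np.asarray(X,float)-m['T'][:3,3]);return np.array([m['cx']+m['fx']*c[0]/-c[2],m['cy']-m['fy']*c[1]/-c[2]])
def delta(pos,yaw=None,rpy=None):
    "translation in tool axes as they now stand; rotation vector in tool axes"
    s=env.state();R=Rn.from_euler('xyz',s['ee_rot'],degrees=True)
    t=R.inv().apply(np.array(pos)-s['ee_pos'])
    rpy=rpy or [180,0,yaw if yaw is not None else s['ee_rot'][2]]
    r=(R.inv()*Rn.from_euler('xyz',rpy,degrees=True)).as_rotvec(degrees=True)
    print('now',s['ee_pos'],s['ee_rot'],'shift',t,'turn',r)
def grab(n,f):
    m=env.camera_model(n);im=env.grab_frame(n);cv2.imwrite(f"pics/{f}.png",im);np.save(f"pics/{f}.npy",m,allow_pickle=True);return m,im
def load(f): return np.load(f"pics/{f}.npy",allow_pickle=True).item()
```

Run:
```python
from h import *
t=env.camera_model("top");s=env.camera_model("side")
for p in[(218,147),(284,151),(281,243),(212,239)]:print(p,onz(t,p,76))
print('A',tri([(t,(342,175)),(s,(361,227))]),tri([(t,(356,165)),(s,(382,235))]))
print('B',tri([(t,(346,223)),(s,(311,242))]),tri([(t,(367,218)),(s,(322,257))]))
print('bar',tri([(t,(310,178)),(s,(340,180))]),'tab',tri([(t,(267,213)),(s,(289,165))]))
delta([480,-60,330],0)
```

```text
(218, 147) [705.1 261.7  76. ]
(284, 151) [695.3  56.8  76. ]
(281, 243) [409.3  60.   76. ]
(212, 239) [418.9 267.7  76. ]
A (array([ 629. , -126. ,   23.3]), [4.385379821222611, 4.385379821222498]) (array([ 664.9, -171.5,   21.8]), [2.302013687689868, 2.3020136876896378])
B (array([ 481.7, -140.5,   22.9]), [2.5653675062452326, 2.565367506245136]) (array([ 493.2, -205.4,   27.3]), [1.9548891801863455, 1.954889180186317])
bar (array([603. , -24.9, 111.4]), [0.008957409178338437, 0.008957409178433368]) tab (array([495.9, 101.7, 108.8]), [0.6134371504481909, 0.6134371504481121])
now [ 133.7 -558.9  213.3] [-179.9   -0.    13.5] shift [ 452.9 -404.8 -116.1] turn [-0.1  0.  13.5]
```

```bash
R='36.8 -28.4 -5.4 0 0 0'; python3 drive.py '36.8 -28.4 -5.4 0 0 0;36.8 -28.4 -5.4 0 0 0;36.8 -28.4 -5.4 0 0 0;36.8 -28.4 -5.4 0 0 0;36.8 -28.4 -5.4 0 0 0;36.8 -28.4 -5.4 0 0 0;36.8 -28.4 -5.4 0 0 0;36.8 -28.4 -5.4 0 0 0'
python3 drive.py '36.8 -28.4 -5.4 0 0 0;36.8 -28.4 -5.4 0 0 0;36.8 -28.4 -5.4 0 0 0;36.8 -28.4 -5.4 0 0 0;36.8 -28.4 -5.4 0 0 0;36.8 -28.4 -5.4 0 0 0;36.8 -28.4 -5.4 0 0 0;36.8 -28.4 -5.4 0 0 0'
python3 drive.py '0 0 0 0 0 6.7;0 0 0 0 0 6.7;0 0 0 0 0 0;0 0 0 0 0 0'
python3 - <<'E'
from h import *
m,im=grab("wrist","w1");grab("top","t1")
cv2.imwrite("pics/w1b.png",cv2.resize(im,(800,500),interpolation=cv2.INTER_CUBIC))
E
```

```text
time_s: 0.95
ee_pos: [367.9, -268.0, 257.3]
ee_rot: [180.0, -0.0, 13.4]
force: [0.3, -0.2, -0.3]
gripper_width: 91.4
gripper_force: 0.0
time_s: 1.75
ee_pos: [601.5, 21.4, 300.2]
ee_rot: [180.0, 0.0, 13.5]
force: [0.7, -0.7, 0.1]
gripper_width: 91.2
gripper_force: 0.0
time_s: 2.15
ee_pos: [600.5, 19.6, 300.0]
ee_rot: [180.0, 0.0, 0.2]
force: [0.2, -0.1, -0.1]
gripper_width: 91.4
gripper_force: 0.0
```

View pics/w1b.png

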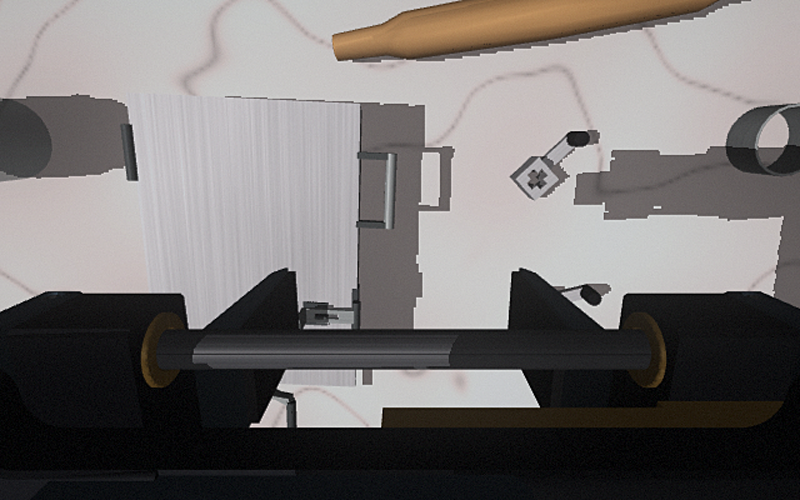

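Wrist view at 600: bar (391,190), lever A hub (537,178), lid front edge x≈359, corner (360,102); the rest is hidden by the gripper. Move back for a second view.

```bash
python3 drive.py '-45 0 0 0 0 0;-45 0 0 0 0 0;-45 0 0 0 0 0;-45 0 0 0 0 0;0 0 0 0 0 0;0 0 0 0 0 0'
python3 - <<'E'
from h import *
m,im=grab("wrist","w2")
cv2.imwrite("pics/w2b.png",cv2.resize(im,(800,500),interpolation=cv2.INTER_CUBIC))
E
```

```text
time_s: 2.85
ee_pos: [420.4, 19.3, 301.2]
ee_rot: [180.0, -0.2, 0.1]
force: [1.0, -0.0, 0.1]
gripper_width: 91.3
gripper_force: 0.0
```

View pics/w2b.png

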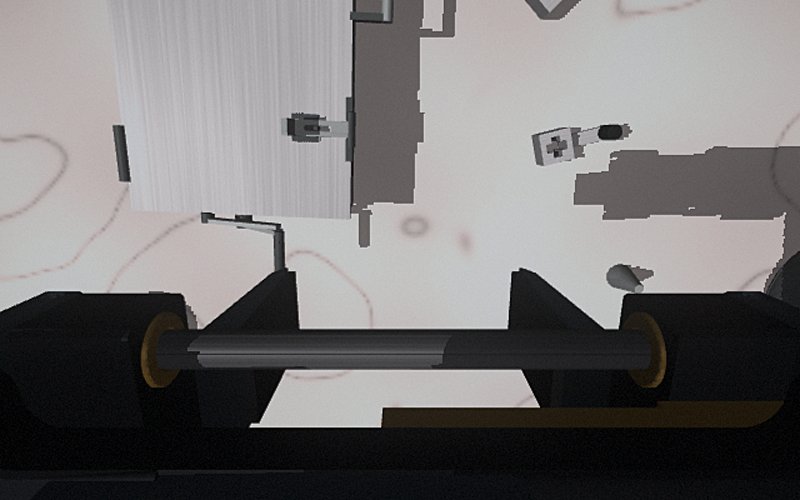

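Second view: hasp tab (290,127), hinge (348,127), lid near-front corner (352,218), near-back (132,210), stay pin from (279,232) to (282,270), lever B hub (556,147) knob (609,131), nozzle (628,278).

Run:
```python
from h import *
a,b=load("w1"),load("w2");q=lambda u,v:(u/1.25,v/1.25)
F=onz(a,q(360,102),76);N=onz(b,q(352,218),76);B=onz(b,q(132,210),76);G=onz(a,q(136,95),76)
print('lid F N B G',F,N,B,G,'len',np.linalg.norm(F-N),np.linalg.norm(N-B),'yaw',np.degrees(np.arctan2(*(F-N)[[1,0]])),np.degrees(np.arctan2(*(G-B)[[1,0]])))
print('bar near end',tri([(a,q(392,227)),(b,q(391,18))]))
print('bar mid z73',onz(a,q(391,190),73), 'hinge z81',onz(b,q(348,127),81),'tab top z109',onz(b,q(289,127),109))
print('pin',onz(b,q(280,250),92))
t=load("t1")
for n,p in(('A',q(537,178)),):print(n,onz(a,p,26),'knob',onz(a,q(578,139),30))
print('B',onz(b,q(556,147),26),onz(b,q(609,131),30))
print('A tri',tri([(a,q(549,196)),(b,q(551,17))]))
```

```text
lid F N B G [699.1  56.2  76. ] [415.6  66.1  76. ] [423.2 273.3  76. ] [704.5 252.8  76. ] len 283.697174952549 207.34528432193426 yaw -2.0005086561284213 -4.164358988758225
bar near end (array([586.8,  28.2,  77.8]), [0.2860785798074498, 0.28607857980745205])
bar mid z73 [621.2  29.4  73. ] hinge z81 [498.5  66.6  81. ] tab top z109 [497.9 111.6 109. ]
pin [388.5 131.9  92. ]
A [ 628.  -121.2   26. ] knob [ 667.4 -158.    30. ]
B [ 479.8 -138.8   26. ] [ 495.6 -189.3   30. ]
A tri (array([ 606.2, -135.9,    5.7]), [6.136760429935703, 6.136760429935758])
```

```bash
python3 drive.py '0 0 0 0 0 -8;0 0 0 0 0 -8;0 0 0 0 0 -8;0 0 0 0 0 -8;0 0 0 0 0 -8;0 0 0 0 0 -8' 40 6
python3 drive.py '0 0 0 0 0 -8;0 0 0 0 0 -8;0 0 0 0 0 -8;0 0 0 0 0 -8;0 0 0 0 0 -8;0 0 0 0 0 0'
python3 - <<'E'
from h import *
delta([498.8,113.5,180],88)
E
```

```text
time_s: 3.5
ee_pos: [422.4, 19.4, 300.1]
ee_rot: [-180.0, 0.0, 48.4]
force: [0.0, 0.2, 0.5]
gripper_width: 46.0
gripper_force: 0.0
time_s: 4.1
ee_pos: [422.2, 19.4, 300.0]
ee_rot: [-180.0, 0.0, 88.0]
force: [0.5, 0.6, -0.1]
gripper_width: 40.2
gripper_force: 0.0
now [422.2  19.4 300. ] [-180.    0.   88.] shift [ 96.6  73.4 120. ] turn [-0.  0.  0.]
```

```bash
python3 drive.py '24.2 18.3 30 0 0 0;24.2 18.3 30 0 0 0;24.2 18.3 30 0 0 0;24 18.5 30 0 0 0;0 0 25 0 0 0;0 0 25 0 0 0;0 0 15 0 0 0;0 0 0 0 0 0'
python3 - <<'E'
from h import *
delta([498.8,113.5,90],88)
m,im=grab("side","s2")
p=proj(m,[499,114,99]);print(p);x,y=p.astype(int)
cv2.imwrite("pics/s2b.png",cv2.resize(im[y-70:y+70,x-90:x+90],(720,560),interpolation=cv2.INTER_CUBIC))
E
```

```text
time_s: 4.9
ee_pos: [496.6, 113.4, 112.7]
ee_rot: [-179.7, 0.1, 87.9]
force: [-0.1, 0.0, 0.3]
gripper_width: 39.9
gripper_force: 0.0
now [496.6 113.4 112.7] [-179.7    0.1   87.9] shift [ 0.2  2.3 22.7] turn [-0.3  0.1 -0.1]
[288.9 165.8]
```

View pics/s2b.png

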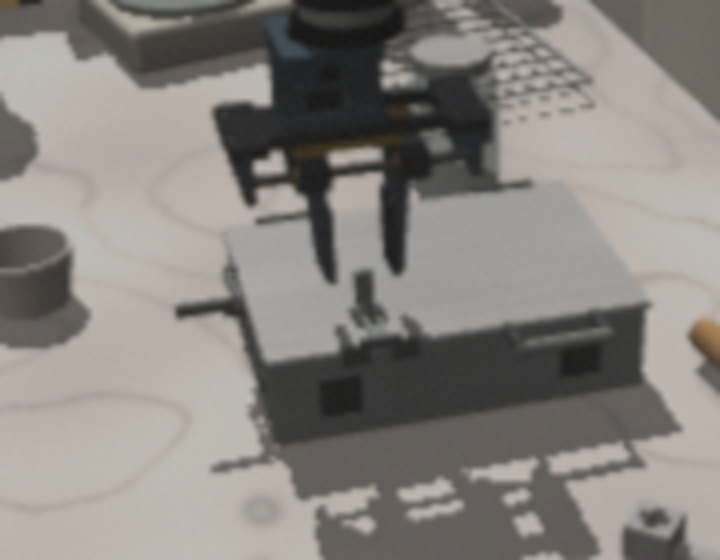

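Fingers straddle the tab (364,285 in the crop), centred. Lower and pinch.

```bash
python3 drive.py '0 1 12 0 0 0;0 1 10 0 0 0;0 0 0 0 0 0'
python3 drive.py '0 0 0 0 0 0;0 0 0 0 0 0;0 0 0 0 0 0;0 0 0 0 0 0;0 0 0 0 0 0;0 0 0 0 0 0' 8 6
```

```text
time_s: 5.25
ee_pos: [498.7, 113.2, 92.2]
ee_rot: [-179.9, 0.0, 88.0]
force: [-0.3, 0.1, 0.1]
gripper_width: 39.7
gripper_force: 0.0
time_s: 5.85
ee_pos: [499.6, 113.5, 93.7]
ee_rot: [180.0, -0.0, 88.1]
force: [-0.2, 0.1, 1.9]
gripper_width: 13.8
gripper_force: 6.0
```

```bash
python3 drive.py '-6.8 0 -13.3 0 0 0;-9.6 0 -10.5 0 0 0;-12 0 -7.7 0 0 0;-13.6 0 -4.3 0 0 0;-14.3 0 -0.6 0 0 0;-13.9 0 3.1 0 0 0;-12.6 0 6.6 0 0 0;-10.5 0 9.6 0 0 0'
python3 drive.py '0 0 0 0 0 0;0 0 0 0 0 0;0 0 0 0 0 0'
```

```text
time_s: 6.65
ee_pos: [495.6, 18.5, 109.7]
ee_rot: [-180.0, 0.1, 88.0]
force: [-2.1, 0.5, 0.6]
gripper_width: 13.9
gripper_force: 6.0
time_s: 6.95
ee_pos: [495.7, 19.6, 110.2]
ee_rot: [-179.9, 0.1, 88.1]
force: [-2.9, -4.8, 3.2]
gripper_width: 13.6
gripper_force: 6.0
```

```bash
python3 drive.py '0 0 0 0 0 0;0 0 0 0 0 0;0 0 0 0 0 0;0 0 0 0 0 0;0 0 -25 0 0 0;0 0 -40 0 0 0;0 0 -40 0 0 0;0 0 0 0 0 0' 40 6
python3 - <<'E'
from h import *
m,im=grab("side","s3")
p=proj(m,[499,60,99]);print(p);x,y=p.astype(int)
cv2.imwrite("pics/s3b.png",cv2.resize(im[y-70:y+70,x-90:x+90],(720,560),interpolation=cv2.INTER_CUBIC))
delta([621.3,29.9,120],178);delta([621.3,29.9,120],-2)
E
```

```text
time_s: 7.75
ee_pos: [499.7, 20.6, 220.9]
ee_rot: [179.3, -0.1, 88.1]
force: [-0.5, -0.2, 0.3]
gripper_width: 40.0
gripper_force: 0.0
[293.9 175. ]
now [498.   20.5 218.1] [179.6  -0.   88.1] shift [ 13.5 122.3  98.9] turn [  0.3   0.3 -89.9]
now [498.   20.5 218.1] [179.6  -0.   88.1] shift [ 13.5 122.3  98.9] turn [ 0.3 -0.3 90.1]
```

View pics/s3b.png

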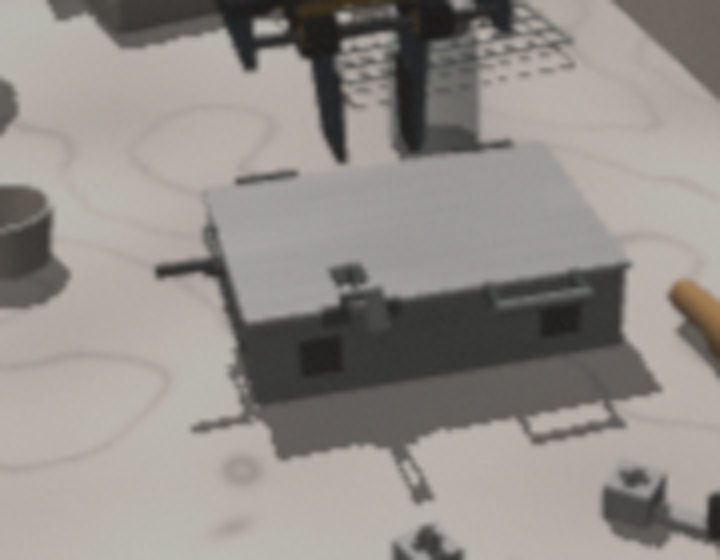

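Hasp now lies off to the front (crop 365,305). Turn for the bar.

```bash
python3 drive.py '0 0 0 0 0 8.5;0 0 0 0 0 8.5;0 0 0 0 0 8.5;0 0 0 0 0 8.5;0 0 0 0 0 8.5;0 0 0 0 0 8.5;0 0 0 0 0 8.5;0 0 0 0 0 8.5' 22 25
python3 drive.py '0 0 0 0 0 8.5;0 0 0 0 0 8.5;0 0 0 0 0 5;0 0 0 0 0 0'
python3 - <<'E'
from h import *
delta([560,29,200],-2)
E
```

```text
time_s: 8.6
ee_pos: [495.3, 20.4, 213.7]
ee_rot: [-179.9, 0.2, 19.7]
force: [0.0, -1.1, -0.2]
gripper_width: 21.9
gripper_force: 0.0
time_s: 9.0
ee_pos: [495.4, 20.4, 213.9]
ee_rot: [180.0, 0.2, -1.9]
force: [-0.2, 0.3, -0.6]
gripper_width: 22.0
gripper_force: 0.0
now [495.4  20.4 213.9] [180.    0.2  -1.9] shift [ 64.4 -10.8  13.7] turn [0.  0.2 0.1]
```

```bash
python3 drive.py '32 -5.4 10 0 0 0;32 -5.4 10 0 0 0;0 0 0 0 0 0;0 0 0 0 0 0'
python3 - <<'E'
from h import *
m,im=grab("wrist","w4");p=proj(m,[621.3,29.5,73]);print(p,env.state()['ee_pos']);x,y=p.astype(int);x0,y0=max(x-90,0),max(y-70,0);print(x0,y0)
cv2.imwrite("pics/w4b.png",cv2.resize(im[y0:y0+140,x0:x0+180],(720,560),interpolation=cv2.INTER_CUBIC))
E
```

```text
time_s: 9.4
ee_pos: [559.9, 28.9, 193.9]
ee_rot: [180.0, 0.2, -1.9]
force: [-0.6, -0.2, -1.0]
gripper_width: 21.9
gripper_force: 0.0
[317.4 119.1] [559.6  28.9 194.5]
227 49
```

View pics/w4b.png

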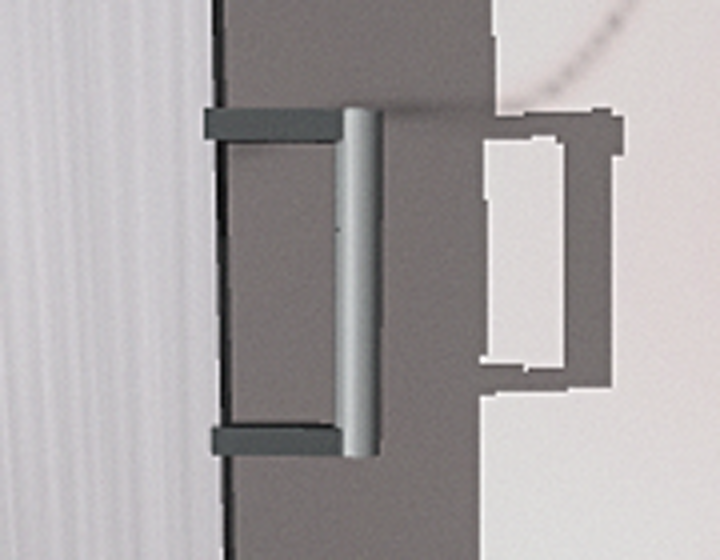

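Bar's middle at crop (359,282), i.e. pixel (316.8,119.5), on prediction.

```bash
python3 - <<'E'
from h import *
print(tri([(load("w4"),(316.8,119.5)),(load("w1"),(391/1.25,190/1.25))]));print(onz(load("w4"),(316.8,119.5),73))
delta([621,29.7,62],-2)
E
python3 drive.py '30 1 30 0 0 0;30.5 0.4 30 0 0 0;0 0 24 0 0 0;0 0 0 0 0 0;0 0 0 0 0 0'
python3 - <<'E'
from h import *
delta([621,29.7,62],-2)
E
```

```text
(array([620.9,  29.8,  70.2]), [0.3309753997761656, 0.33097539977617246])
[621.   30.1  73. ]
now [559.6  28.9 194.5] [180.    0.1  -1.9] shift [ 61.7  -2.8 132.4] turn [0.  0.1 0.1]
time_s: 9.95
ee_pos: [620.1, 25.3, 112.0]
ee_rot: [180.0, 0.0, -1.9]
force: [0.7, 0.5, 0.7]
gripper_width: 21.9
gripper_force: 0.0
now [620.1  25.3 112. ] [180.    0.   -1.9] shift [ 0.7 -4.4 50. ] turn [0.  0.  0.1]
```

```bash
python3 drive.py '0.7 -4.3 0 0 0 0;0 0 15 0 0 0;0 0 15 0 0 0;0 0 10 0 0 0;0 0 10 0 0 0;0 0 0 0 0 0'
python3 drive.py '0 0 0 0 0 0;0 0 0 0 0 0;0 0 0 0 0 0;0 0 0 0 0 0;0 0 0 0 0 0' 4 25
```

```text
time_s: 10.55
ee_pos: [621.1, 29.8, 60.8]
ee_rot: [180.0, 0.1, -1.9]
force: [-0.2, -0.1, -0.1]
gripper_width: 21.9
gripper_force: 0.0
time_s: 11.05
ee_pos: [622.2, 32.3, 62.0]
ee_rot: [-179.7, -0.1, -2.0]
force: [-0.5, 8.4, -0.7]
gripper_width: 9.2
gripper_force: 25.0
```

```bash
python3 drive.py '0 -1 -21.3 0 0 0;0 -2.9 -21.1 0 0 0;0 -4.8 -20.8 0 0 0;0 -6.7 -20.3 0 0 0;0 -8.5 -19.6 0 0 0;0 -10.2 -18.7 0 0 0;0 -11.9 -17.7 0 0 0;0 -13.4 -16.6 0 0 0'
python3 drive.py '0 -14.9 -15.3 0 0 0;0 -16.2 -13.9 0 0 0;0 -17.4 -12.4 0 0 0;0 -18.4 -10.7 0 0 0;0 -19.3 -9 0 0 0;0 -20.1 -7.2 0 0 0;0 -20.6 -5.4 0 0 0;0 -21 -3.5 0 0 0'
python3 drive.py '0 0 0 0 0 0;0 0 0 0 0 0'
```

```text
time_s: 11.85
ee_pos: [624.6, 91.5, 217.6]
ee_rot: [-179.8, -0.1, -2.0]
force: [4.7, 5.9, -9.3]
gripper_width: 9.2
gripper_force: 25.0
time_s: 12.65
ee_pos: [630.7, 236.8, 296.9]
ee_rot: [180.0, -0.4, -2.0]
force: [5.2, -2.4, -0.9]
gripper_width: 9.3
gripper_force: 25.0
time_s: 12.85
ee_pos: [630.7, 237.9, 296.9]
ee_rot: [-179.9, -0.4, -1.9]
force: [5.3, -0.6, 5.8]
gripper_width: 9.3
gripper_force: 25.0
```

```bash
python3 drive.py '0 0 0 0 0 0;0 0 0 0 0 0;0 0 -10 0 0 0;0 0 -25 0 0 0;0 0 -30 0 0 0;-50 0 0 0 0 0;-50 0 0 0 0 0;-50 0 0 0 0 0' 30 25
python3 drive.py '-50 20 0 0 6 0;-20 20 0 0 6 0;0 0 0 0 0 0;0 0 0 0 0 0;0 0 0 0 0 0' 0 25
python3 - <<'E'
from h import *
delta([376,211,150],rpy=[180,-12,-2])
t,a=grab("top","t5");s,b=grab("side","s5")
P=[382,211,97];o=[]
for m,im in((t,a),(s,b)):
    p=proj(m,P);print(p);x,y=p.astype(int);o.append(cv2.resize(im[y-60:y+60,x-40:x+40],(400,600),interpolation=cv2.INTER_CUBIC))
cv2.imwrite("pics/c5.png",np.hstack(o))
E
```

```text
time_s: 13.65
ee_pos: [477.0, 241.9, 360.0]
ee_rot: [-180.0, 0.1, -2.0]
force: [-0.3, 0.8, 0.2]
gripper_width: 30.0
gripper_force: 0.0
time_s: 14.15
ee_pos: [412.3, 206.2, 358.6]
ee_rot: [-179.9, -12.0, -2.0]
force: [-0.6, -0.1, -0.4]
gripper_width: 0.5
gripper_force: 0.0
now [412.3 206.2 358.6] [-179.9  -12.    -2. ] shift [-79.2  -3.4 196.4] turn [-0.1 -0.   0. ]
[229.3 251. ]
[242.8 157.6]
```

View pics/c5.png

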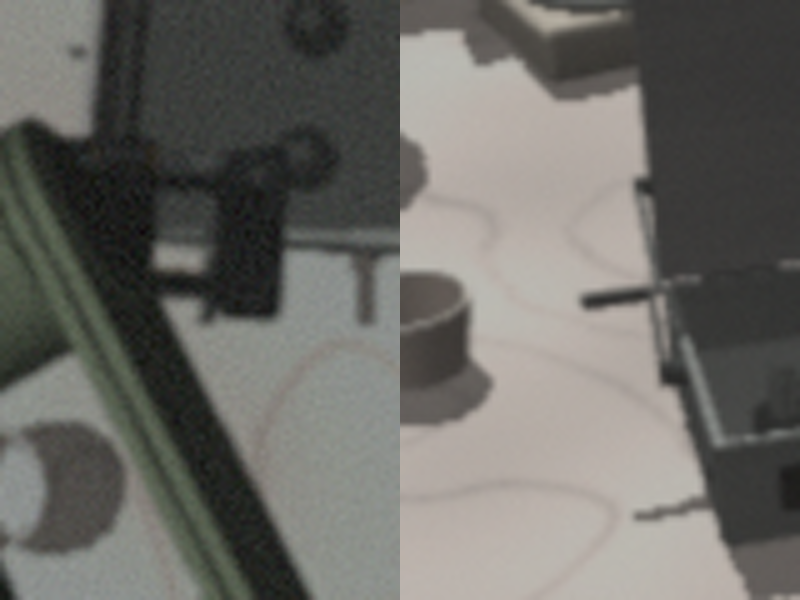

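Side crop: pin from (585,299) to (655,290), within about 4 mm of the model; lid up. Move above the pin.

Run:
```python
from h import *
delta([385,212,125],rpy=[180,-12,-2])
```

```text
now [412.8 206.3 358. ] [-180.  -12.   -2.] shift [-75.7  -4.8 222.1] turn [-0.  0.  0.]
```

```bash
python3 drive.py '-15.1 -1 44.4 0 0 0;-15.1 -1 44.4 0 0 0;-15.1 -1 44.4 0 0 0;-15.1 -1 44.4 0 0 0;-15.1 -0.8 44.4 0 0 0;0 0 0 0 0 0;0 0 0 0 0 0'
python3 - <<'E'
from h import *
delta([385,212,125],rpy=[180,-12,-2])
m,im=grab("side","s6");p=proj(m,[385,212,110]);x,y=p.astype(int)
cv2.imwrite("pics/s6b.png",cv2.resize(im[y-60:y+40,x-50:x+50],(600,600),interpolation=cv2.INTER_CUBIC))
E
```

```text
time_s: 14.95
ee_pos: [385.3, 212.0, 125.3]
ee_rot: [180.0, -12.0, -1.9]
force: [0.8, 1.0, 0.2]
gripper_width: 0.8
gripper_force: 0.0
now [385.3 212.  125.3] [180.  -12.   -1.9] shift [-0.4  0.   0.2] turn [0.  0.  0.1]
```

View pics/s6b.png

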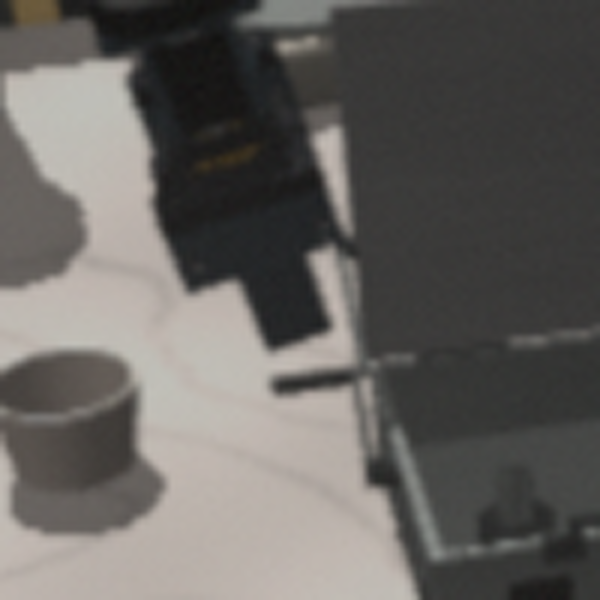

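Fingertips sit above the pin (crop 310,378). Push straight down in small steps.

```bash
python3 drive.py '-2.1 0 9.8 0 0 0;-1 0 4.9 0 0 0;-1 0 4.9 0 0 0;0 0 0 0 0 0'
python3 drive.py '-0.6 0 2.9 0 0 0;-0.6 0 2.9 0 0 0;0 0 0 0 0 0'
python3 drive.py '-0.6 0 2.9 0 0 0;-0.6 0 2.9 0 0 0;0 0 0 0 0 0'
```

```text
time_s: 15.4
ee_pos: [385.5, 213.0, 106.3]
ee_rot: [-179.8, -12.2, -2.0]
force: [1.0, 0.5, 1.5]
gripper_width: 0.1
gripper_force: 0.7
time_s: 15.7
ee_pos: [383.0, 210.5, 98.2]
ee_rot: [179.9, -11.9, -1.9]
force: [-1.0, -0.0, 0.3]
gripper_width: 0.5
gripper_force: 0.0
time_s: 16.0
ee_pos: [384.1, 211.4, 95.0]
ee_rot: [-180.0, -12.1, -2.0]
force: [-9.1, -2.9, 24.9]
gripper_width: 0.2
gripper_force: 10.8
```

```bash
python3 drive.py '-0.5 0 2 0 0 0;0 0 0 0 0 0;0 0 0 0 0 0'
python3 drive.py '5 0 -20 0 0 0;5 0 -30 0 0 0;0 0 -40 0 0 0;0 0 -45 0 0 0;0 0 -45 0 0 0;0 0 0 0 0 0'
python3 - <<'E'
from h import *
m,im=grab("side","s7");p=proj(m,[385,212,110]);x,y=p.astype(int)
cv2.imwrite("pics/s7b.png",cv2.resize(im[y-60:y+60,x-50:x+110],(800,600),interpolation=cv2.INTER_CUBIC))
E
```

```text
time_s: 16.3
ee_pos: [384.3, 211.7, 94.5]
ee_rot: [-179.9, -12.2, -2.0]
force: [-14.1, -3.9, 36.6]
gripper_width: 0.7
gripper_force: 16.4
time_s: 16.9
ee_pos: [358.3, 214.0, 275.0]
ee_rot: [-179.6, -12.6, -2.0]
force: [0.2, 0.3, 0.2]
gripper_width: 0.8
gripper_force: 0.0
```

View pics/s7b.png

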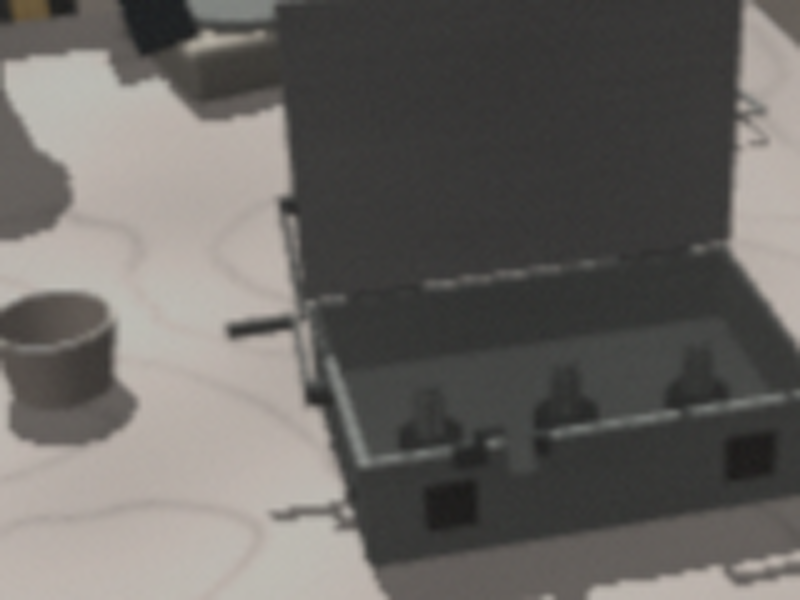

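Pin dropped about 2 px (5–6 mm) and met a hard stop (37 N): stay locked, lid up, hasp at the front.

```bash
python3 drive.py '0 25 -10 0 -6 0;0 25 -10 0 -6.4 0;0 40 -10 0 0 0;0 40 -10 0 0 0;29 20 -8 0 0 0;29 20 -8 0 0 0;29 20 -5 0 0 0;29 0 0 0 0 0' 50
python3 drive.py '0 0 0 0 0 0;0 0 0 0 0 0;0 0 0 0 0 0'
python3 - <<'E'
from h import *
grab("wrist","w8");print(env.state()['ee_pos'],env.state()['ee_rot'])
E
python3 drive.py '25 0 0 0 0 0;25 0 0 0 0 0;0 0 0 0 0 0;0 0 0 0 0 0'
python3 - <<'E'
from h import *
m,im=grab("wrist","w9");print(env.state()['ee_pos'],env.state()['ee_rot'])
m8=load("w8");i8=cv2.imread("pics/w8.png")
pts=[[475.6,159,60],[560.6,156,60],[645.5,153,60],[480,-139,20],[628,-121,20]]
o=[]
for P in pts:
    p=proj(m,P);p8=proj(m8,P);print(P,p,p8)
def crop(im,p,w,h,s):
    x,y=int(round(p[0]))-w//2,int(round(p[1]))-h//2;x=max(0,x);y=max(0,y);print('origin',x,y,'scale',s);c=im[y:y+h,x:x+w];return cv2.resize(cv2.copyMakeBorder(c,0,h-c.shape[0],0,w-c.shape[1],0),(w*s,h*s),interpolation=cv2.INTER_CUBIC)
top=np.hstack([crop(m8 and i8,proj(m8,pts[0]),40,40,6),crop(im,proj(m,pts[1]),40,40,6),crop(im,proj(m,pts[2]),40,40,6)])
bot=np.hstack([crop(i8,proj(m8,pts[3]),90,70,4),crop(im,proj(m,pts[4]),90,70,4)])
W=720;top=cv2.convertScaleAbs(top,alpha=2.2)
cv2.imwrite("pics/c9.png",np.vstack([top,bot]))
E
```

```text
time_s: 17.75
ee_pos: [463.6, 16.0, 327.6]
ee_rot: [179.9, 0.5, -2.2]
force: [1.2, 0.7, 0.1]
gripper_width: 49.9
gripper_force: 0.0
time_s: 18.05
ee_pos: [461.7, 18.7, 328.0]
ee_rot: [180.0, 0.6, -1.9]
force: [-0.3, 0.2, -1.3]
gripper_width: 50.0
gripper_force: 0.0
[461.8  18.8 328.5] [180.    0.5  -1.9]
time_s: 18.5
ee_pos: [512.0, 17.2, 328.5]
ee_rot: [180.0, 0.5, -1.9]
force: [-0.6, 0.3, 0.3]
gripper_width: 49.7
gripper_force: 0.0
[511.8  17.2 328.8] [180.    0.4  -1.9]
[475.6, 159, 60] [216.  193.1] [212.4 155.2]
[560.6, 156, 60] [210.5 128.2] [206.4  86.1]
[645.5, 153, 60] [204.4  56.2] [199.8   9.1]
[480, -139, 20] [430.7 176.1] [433.7 140.4]
[628, -121, 20] [422.6  66.9] [425.6  24.4]
origin 192 135 scale 6
origin 190 108 scale 6
origin 184 36 scale 6
origin 389 105 scale 4
origin 378 32 scale 4
```

View pics/c9.png

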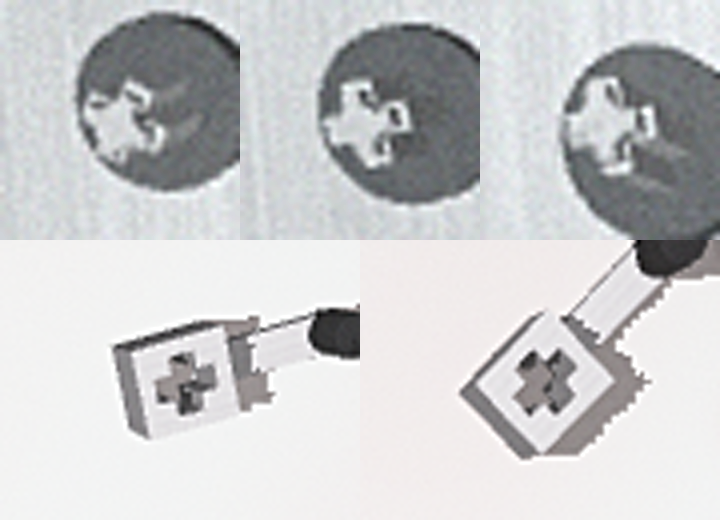

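Crops: shaft crosses at (124,122), (368,123), (608,124) turned about 24° clockwise, 15° and 7° anticlockwise; hub tops at (185,383) for B and (545,382) for A. Refine by template fit in both views.

```bash
cat >> h.py <<'E'
from scipy.optimize import minimize
from scipy.ndimage import map_coordinates
def pts_in(fn,r,st=0.6):
    g=np.arange(-r,r+.01,st);X,Y=np.meshgrid(g,g);k=fn(X,Y);return np.c_[X[k],Y[k]]
def cross(w,t): return lambda X,Y:((abs(X)<w/2)&(abs(Y)<t/2))|((abs(Y)<w/2)&(abs(X)<t/2))
def lev_t(): # inside hole, face ring
    c=cross(9.6,21.6);i=pts_in(cross(8.4,20.4),16);o=pts_in(lambda X,Y:~c(X,Y)&(abs(X)<15.4)&(abs(Y)<15.4),16)
    b=pts_in(lambda X,Y:((abs(X)>16.8)|(abs(Y)>16.8))&~((X>14)&(abs(Y)<9)),18.5);return [(i,-1),(o,1.5),(b,-.5)]
def sh_t(w=5,t=16):
    c=cross(w+1.5,t+1.5);i=pts_in(cross(w,t),13);o=pts_in(lambda X,Y:~c(X,Y)&(X*X+Y*Y<12**2),13);return [(i,1),(o,-1)]
def fit(obs,tmpl,x0,zfix=None):
    G=[(m,cv2.GaussianBlur(cv2.cvtColor(im,cv2.COLOR_BGR2GRAY),(3,3),.7).astype(float)) for m,im in obs]
    def cost(v):
        x,y,a=v[:3];z=zfix if zfix is not None else v[3];c,s=np.cos(np.radians(a)),np.sin(np.radians(a));S=0
        for m,g in G:
            for P,w in tmpl:
                W=np.c_[x+c*P[:,0]-s*P[:,1],y+s*P[:,0]+c*P[:,1],np.full(len(P),z)]
                q=(W-m['T'][:3,3])@m['T'][:3,:3];u=m['cx']-m['fx']*q[:,0]/q[:,2];r=m['cy']+m['fy']*q[:,1]/q[:,2]
                S-=w*map_coordinates(g,[r,u],order=1,mode='nearest').mean()
        return S
    best=None
    for da in range(-20,21,10):
        v=[x0[0],x0[1],x0[2]+da]+([] if zfix is not None else [x0[3]])
        for _ in range(2):
            r=minimize(cost,v,method='Nelder-Mead',options=dict(initial_simplex=np.array([v]+[np.array(v)+e for e in np.diag([4,4,8]+([] if zfix is not None else [6]))]),xatol=.05,fatol=.01));v=r.x
        if best is None or r.fun<best.fun:best=r
    return best.x,best.fun
E
python3 - <<'E'
from h import *
O=[(load(f),cv2.imread(f"pics/{f}.png")) for f in("w8","w9")]
m8,m9=O[0][0],O[1][0]
c=[(m8,(192+124/6,135+122/6)),(m9,(190+128/6,108+123/6)),(m9,(184+128/6,36+124/6))]
for k,(m,p) in enumerate(c):
    P=onz(m,p,64);yaw=[-24-2,13,5][k];print('shaft',k+1,P,fit(O,sh_t(),[P[0],P[1],yaw],64),fit(O,sh_t(),[P[0],P[1],yaw,64])[0])
for n,m,p,a in(('B',m8,(389+185/4,105+143/4),-76),('A',m9,(378+185/4,32+142/4),-45)):
    P=onz(m,p,26);print(n,P,fit(O,lev_t(),[P[0],P[1],a],26),fit(O,lev_t(),[P[0],P[1],a,26])[0])
E
```

```text
shaft 1 [476.  157.3  64. ] (array([476.8, 157.4, -29.8]), np.float64(-38.00970071652597)) [475.7 159.2 -29.7  58.1]
shaft 2 [560.4 153.6  64. ] (array([560.3, 154. ,  10.4]), np.float64(-57.34346612092852)) [560.3 156.6  10.6  56.2]
shaft 3 [644.4 150.6  64. ] (array([643.7, 150.3,   2.4]), np.float64(-46.16876363320902)) [644.8 152.2   3.1  57.7]
B [ 480.2 -139.3   26. ] (array([ 480.5, -138.9,  -76.3]), np.float64(-243.50818819397773)) [ 480.2 -139.5  -76.2   24. ]
A [ 626.6 -121.6   26. ] (array([ 627.1, -121. ,  -45. ]), np.float64(-259.7433640071315)) [ 627.6 -121.9  -45.    22.5]
```

```bash
python3 drive.py '-17.3 -45.4 0 0 0 0;-17.3 -45.4 0 0 0 0;-17.3 -45.4 0 0 0 0;0 0 0 0 0 0;0 0 0 0 0 0;0 0 0 0 0 0'
python3 - <<'E'
from h import *
m,im=grab("wrist","w10");print(env.state()['ee_pos'],env.state()['ee_rot'])
for k,P in enumerate([[475.7,158.5,-29],[560.3,155.5,10],[644.8,152,3]]):
    for t in(16,18): print('shaft',k+1,proj(m,[P[0],P[1],64]),fit([(m,im)],sh_t(5 if t==16 else 6,t),P,64))
delta([480,-130,328],-2)
E
```

```text
time_s: 19.15
ee_pos: [465.3, 154.0, 329.4]
ee_rot: [180.0, 0.4, -2.0]
force: [0.5, 0.3, -0.0]
gripper_width: 50.1
gripper_force: 0.0
[465.6 153.7 329.3] [180.    0.4  -2. ]
shaft 1 [317.2 155.2] (array([476. , 159.9, -28.2]), np.float64(-38.7420466692582))
shaft 1 [317.2 155.2] (array([476.3, 159.9, -28.5]), np.float64(-36.23300462290162))
shaft 2 [317.  86.] (array([559.9, 156.1,  10.2]), np.float64(-45.85566194049745))
shaft 2 [317.  86.] (array([560. , 156.4,  10.4]), np.float64(-43.814768978218105))
shaft 3 [317.1   9.1] (array([644. , 152.5,   3.4]), np.float64(-44.10251886126361))
shaft 3 [317.1   9.1] (array([643.9, 152.7,   3.5]), np.float64(-42.939990074978724))
now [465.6 153.7 329.3] [180.    0.4  -2. ] shift [ 24.5 283.    1.3] turn [ 0.   0.4 -0. ]
```

```bash
python3 drive.py '4 47.2 0 0 0 0;4 47.2 0 0 0 0;4 47.2 0 0 0 0;4 47.2 0 0 0 0;4 47.2 0 0 0 0;4 47.2 0 0 0 0;0 0 0 0 0 0;0 0 0 0 0 0'
python3 - <<'E'
from h import *
m,im=grab("wrist","w11");print(env.state()['ee_pos'],env.state()['ee_rot'])
for n,P in(('B',[480.4,-139,-76]),('A',[627.3,-121.5,-45])):
    print(n,fit([(m,im)],lev_t(),P,26),fit([(m,im)],lev_t(),P,23)[0])
E
python3 drive.py '8 8.7 0 0 0 -8.5;8 8.7 0 0 0 -8.5;8 8.7 0 0 0 -8.5;8 8.7 0 0 0 -8.5;0 0 0 0 0 -8.5;0 0 0 0 0 -8.5;0 0 0 0 0 -8.5;0 0 0 0 0 -8.5'
python3 drive.py '0 0 0 0 0 -8.5;0 0 0 0 0 -8.5;0 0 0 0 0 -5;0 0 0 0 0 0;0 0 0 0 0 0'
python3 - <<'E'
from h import *
delta([555,-190,328],88)
E
```

```text
time_s: 20.0
ee_pos: [479.4, -130.9, 328.7]
ee_rot: [-180.0, 0.4, -2.2]
force: [-0.6, 1.3, 0.3]
gripper_width: 50.1
gripper_force: 0.0
[ 479.5 -129.8  328.8] [-180.     0.4   -2.1]
B (array([ 480.5, -139. ,  -75.6]), np.float64(-91.8358090912626)) [ 480.1 -139.1  -75.6]
A (array([ 627.8, -121.1,  -44.8]), np.float64(-118.52353131905625)) [ 628.2 -121.   -44.7]
time_s: 20.85
ee_pos: [517.4, -155.3, 328.9]
ee_rot: [-179.6, 0.1, 66.5]
force: [0.1, -0.2, -0.0]
gripper_width: 50.0
gripper_force: 0.0
time_s: 21.35
ee_pos: [517.4, -155.8, 328.9]
ee_rot: [-179.6, -0.0, 88.0]
force: [0.1, 0.0, 0.5]
gripper_width: 50.3
gripper_force: 0.0
now [ 517.4 -155.8  328.9] [-179.6   -0.    88. ] shift [-32.8  38.7   0.6] turn [-0.4 -0.   0. ]
```

```bash
python3 drive.py '-16.4 19.4 0 0 0 0;-16.4 19.4 0 0 0 0;0 0 0 0 0 0;0 0 0 0 0 0;0 0 0 0 0 0'
python3 - <<'E'
from h import *
m,im=grab("wrist","w12");print(env.state()['ee_pos'],env.state()['ee_rot'])
for n,P in(('B',[480.4,-139,-76]),('A',[627.3,-121.5,-45])):
    print(n,proj(m,[P[0],P[1],26]),fit([(m,im)],lev_t(),P,26),fit([(m,im)],lev_t(),P,23)[0])
E
```

```text
time_s: 21.85
ee_pos: [554.6, -190.3, 328.5]
ee_rot: [-179.6, -0.0, 88.0]
force: [0.0, 0.0, 0.1]
gripper_width: 50.1
gripper_force: 0.0
[ 554.6 -190.3  328.7] [-179.6   -0.    88.1]
B [269.2 124.2] (array([ 480.5, -139. ,  -76. ]), np.float64(-80.56963052991141)) [ 480.1 -139.1  -76. ]
A [377. 107.] (array([ 627.9, -121.1,  -45. ]), np.float64(-95.31073920471835)) [ 628.3 -121.1  -45. ]
```

```bash
python3 drive.py '24 23.6 30 0 0 0;24 23.6 30 0 0 0;24 23.6 30 0 0 0;0 0 30 0 0 -7.9;0 0 30 0 0 -7.9;0 0 30 0 0 -7.9;0 0 30 0 0 -7.9;0 0 20 0 0 -7.9' 50 30
python3 drive.py '0 0 0 0 0 -7.5;0 0 0 0 0 0;0 0 0 0 0 0'
python3 - <<'E'
from h import *
delta([628,-121.1,6],135)
E
```

```text
time_s: 22.7
ee_pos: [625.2, -120.5, 96.2]
ee_rot: [-179.6, -0.4, 127.9]
force: [0.4, -0.8, -0.1]
gripper_width: 49.9
gripper_force: 0.0
time_s: 23.0
ee_pos: [626.9, -121.1, 98.8]
ee_rot: [-179.8, -0.2, 134.9]
force: [0.4, -0.6, -0.0]
gripper_width: 50.2
gripper_force: 0.0
now [ 626.9 -121.1   98.8] [-179.8   -0.2  134.9] shift [-1.1  1.2 92.8] turn [-0.2 -0.2 -0.1]
```

```bash
python3 drive.py '-1 1 30 0 0 0;0 0 30 0 0 0;0 0 20 0 0 0;0 0 12 0 0 0;0 0 0 0 0 0;0 0 0 0 0 0'
python3 - <<'E'
from h import *
delta([628,-121.1,6],135)
E
python3 drive.py '0 0 0 0 0 0;0 0 0 0 0 0;0 0 0 0 0 0;0 0 0 0 0 0;0 0 0 0 0 0' 25 35
```

```text
time_s: 23.6
ee_pos: [628.3, -121.5, 7.1]
ee_rot: [-179.8, -0.2, 135.0]
force: [0.1, -0.3, 0.3]
gripper_width: 49.9
gripper_force: 0.0
now [ 628.3 -121.5    7.1] [-179.8   -0.2  135. ] shift [0.5 0.  1.1] turn [-0.2 -0.2  0. ]
time_s: 24.1
ee_pos: [628.3, -121.3, 7.1]
ee_rot: [-179.8, -0.2, 135.0]
force: [-0.3, 0.7, 6.1]
gripper_width: 32.1
gripper_force: 35.0
```

```bash
python3 drive.py '0 0 -20 0 0 0;0 0 -30 0 0 0;0 0 -30 0 0 0;0 0 -40 0 0 8.3;0 0 -20 0 0 8.3;0 0 0 0 0 8.3;0 0 0 0 0 8.3;0 0 0 0 0 8.3'
python3 drive.py '0 0 0 0 0 0;0 0 0 0 0 0'
python3 - <<'E'
from h import *
delta([645.2,152.6,147],93.5)
E
```

```text
time_s: 24.9
ee_pos: [627.7, -121.4, 145.4]
ee_rot: [-179.5, -0.0, 93.2]
force: [0.8, 0.3, -2.1]
gripper_width: 31.8
gripper_force: 34.9
time_s: 25.1
ee_pos: [628.0, -121.4, 145.4]
ee_rot: [-179.5, -0.0, 93.7]
force: [-0.2, 0.3, -2.2]
gripper_width: 31.8
gripper_force: 34.9
now [ 628.  -121.4  145.4] [-179.5   -0.    93.7] shift [272.3  35.   -1.7] turn [-0.5 -0.   0.2]
```

```bash
python3 drive.py '38.9 5 0 0 0 0;38.9 5 0 0 0 0;38.9 5 0 0 0 0;38.9 5 0 0 0 0;38.9 5 0 0 0 0;38.9 5 0 0 0 0;38.9 5 0 0 0 0;0 0 0 -0.5 0 0'
python3 drive.py '0 0 15 0 0 0;0 0 15 0 0 0;0 0 10 0 0 0;0 0 0 0 0 0;0 0 0 0 0 0'
python3 - <<'E'
from h import *
delta([645.2,152.6,85],93.5);s=env.state();print(s['force'],s['gripper_width'])
m,im=grab("side","s13");p=proj(m,[645,152,80]);x,y=p.astype(int)
w=env.grab_frame("wrist")
a=cv2.resize(im[y-45:y+45,x-45:x+45],(400,400),interpolation=cv2.INTER_CUBIC)
b=cv2.resize(w[150:350,220:420],(400,400),interpolation=cv2.INTER_CUBIC)
cv2.imwrite("pics/c13.png",np.hstack([a,b]))
E
```

```text
time_s: 25.9
ee_pos: [646.5, 157.6, 145.3]
ee_rot: [179.9, -0.2, 94.0]
force: [0.2, -2.1, -1.5]
gripper_width: 31.8
gripper_force: 35.0
time_s: 26.4
ee_pos: [646.7, 152.2, 106.0]
ee_rot: [179.9, -0.0, 93.6]
force: [0.2, -0.2, -0.6]
gripper_width: 31.7
gripper_force: 34.9
now [646.7 152.2 106. ] [179.9  -0.   93.6] shift [ 0.5 -1.5 21. ] turn [ 0.1 -0.   0.1]
[ 0.2 -0.2 -0.6] 31.72514488552624
```

View pics/c13.png

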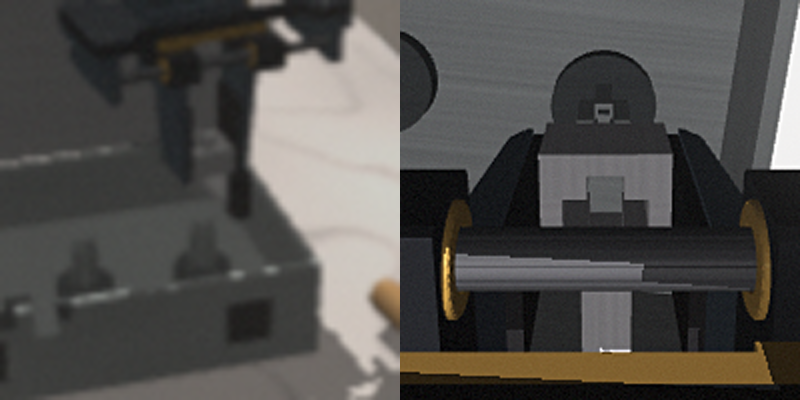

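Hub held square; in the wrist view its centreline (605) lines up with the shaft tooth (603). Correct 1.5 mm and lower, watching force.

```bash
python3 drive.py '0.4 -1.5 10 0 0 0;0 0 15 0 0 0;0 0 5 0 0 0;0 0 0 0 0 0;0 0 0 0 0 0'
python3 drive.py '0 0 4 0 0 0;0 0 4 0 0 0;0 0 4 0 0 0;0 0 0 0 0 0'
```

```text
time_s: 27.0
ee_pos: [645.4, 153.0, 76.2]
ee_rot: [179.9, -0.0, 93.6]
force: [0.1, -0.3, -2.2]
gripper_width: 31.5
gripper_force: 34.9
time_s: 27.4
ee_pos: [644.9, 152.9, 63.2]
ee_rot: [179.9, -0.0, 93.6]
force: [0.6, -0.6, -2.5]
gripper_width: 31.6
gripper_force: 34.9
```

```bash
python3 drive.py '0 0 5 0 0 0;0 0 5 0 0 0;0 0 5 0 0 0;0 0 5 0 0 0;0 0 0 0 0 0'
python3 drive.py '0 0 3 0 0 0;0 0 2 0 0 0;0 0 0 0 0 0'
```

```text
time_s: 27.9
ee_pos: [645.0, 152.9, 42.9]
ee_rot: [179.9, -0.0, 93.6]
force: [1.1, -0.2, -1.6]
gripper_width: 32.2
gripper_force: 34.9
time_s: 28.2
ee_pos: [645.0, 152.9, 38.6]
ee_rot: [179.9, -0.0, 93.6]
force: [-0.0, -0.1, -1.3]
gripper_width: 31.4
gripper_force: 34.9
```

```bash
python3 drive.py '0 0 2 0 0 0;0 0 1 0 0 0;0 0 0 0 0 0;0 0 0 0 0 0'
python3 drive.py '0 0 0 0 0 0;0 0 0 0 0 0;0 0 0 0 0 0;0 0 0 0 0 0' 46 35
python3 drive.py '0 0 -20 0 0 0;0 0 -40 0 0 0;0 0 -40 0 0 0;-40 0 -20 0 0 0;-45 0 -20 0 0 0;-45 0 -20 0 0 0;-45 0 -20 0 0 0;-45 0 -20 0 0 0' 50 35
```

```text
time_s: 28.6
ee_pos: [645.3, 153.0, 37.1]
ee_rot: [179.9, -0.0, 93.6]
force: [-2.6, 0.5, 5.4]
gripper_width: 31.4
gripper_force: 34.9
time_s: 29.0
ee_pos: [645.1, 152.9, 35.6]
ee_rot: [179.9, -0.0, 93.6]
force: [0.4, -0.4, 0.1]
gripper_width: 46.2
gripper_force: 0.0
time_s: 29.8
ee_pos: [658.2, -68.5, 236.5]
ee_rot: [179.9, -0.0, 93.6]
force: [1.1, 0.1, 0.2]
gripper_width: 50.3
gripper_force: 0.0
```

```bash
python3 drive.py '-23 -36.7 -14 0 0 0;-23 -36.7 -14 0 0 0;-23 -36.7 -14 0 0 0;-23 -36.7 -14 0 0 0;-23 -36.7 -14 0 0 0;0 0 0 0 0 0;0 0 0 0 0 0;0 0 0 0 0 0'
python3 - <<'E'
from h import *
m,im=grab("wrist","w14");print(env.state()['ee_pos'],env.state()['ee_rot'])
P=[480.4,-139,-76]
print(proj(m,[P[0],P[1],26]),fit([(m,im)],lev_t(),P,26),fit([(m,im)],lev_t(),P,23)[0])
delta([480.4,-139,106],104)
t,ti=grab("top","t14")
# any other lever under where the arm was / changes from first top view
d=cv2.absdiff(ti,cv2.imread("pics/t1.png")).max(2);print('B patch diff',[int(d[int(q[1])-8:int(q[1])+9,int(q[0])-8:int(q[0])+14].max()) for q in[proj(t,[480,-139,20])]])
E
```

```text
time_s: 30.6
ee_pos: [482.8, -192.4, 304.7]
ee_rot: [179.9, -0.1, 93.6]
force: [-0.3, 0.1, -0.4]
gripper_width: 50.2
gripper_force: 0.0
[ 483.  -192.2  304.5] [179.9  -0.1  93.6]
[323.7 121.6] (array([ 488.9, -133.3,  -86.2]), np.float64(-12.840935366991246)) [ 488.9 -133.4  -86.2]
now [ 483.  -192.2  304.5] [179.9  -0.1  93.6] shift [ 53.    0.6 198.6] turn [  0.1  -0.1 -10.4]
B patch diff [89]
```

Lever B is no longer there (fit poor): it was knocked. Look.

Run:
```python
import cv2,numpy as np
w=cv2.imread("pics/w14.png");t=cv2.imread("pics/t14.png")
a=cv2.resize(w[0:240],(800,300),interpolation=cv2.INTER_CUBIC);b=cv2.resize(t[110:310,200:520],(480,300),interpolation=cv2.INTER_CUBIC)
cv2.imwrite("pics/c14.png",np.vstack([a,cv2.copyMakeBorder(b,0,0,0,320,0)]))
```

```text
(no output)
```

View pics/c14.png

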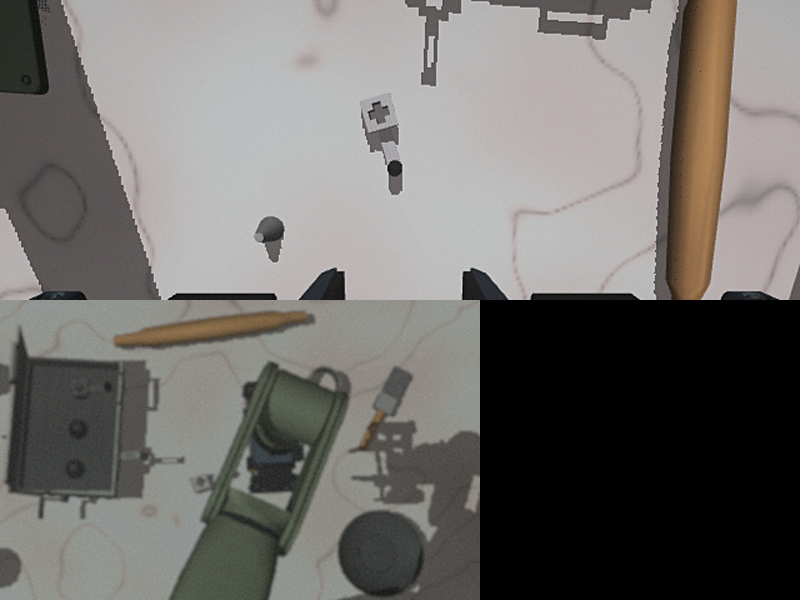

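Hub now at (380,112), knob (394,168) in the crop; A stands on shaft 3, knob to the front.

Run:
```python
from h import *
m=load("w14");im=cv2.imread("pics/w14.png")
P=onz(m,(304,89.6),26);x=fit([(m,im)],lev_t(),[P[0],P[1],-76],26);print(P,x)
x=x[0];y=np.radians(x[2]);print('knob px',proj(m,[x[0]+58*np.cos(y),x[1]+58*np.sin(y),30]))
delta([x[0],x[1],106],x[2]+180)
```

```text
[ 453.1 -101.1   26. ] (array([ 451.4, -101.1,  -70. ]), np.float64(-71.23361287312815))
knob px [315.8 134.4]
now [ 483.  -192.2  304.4] [180.   -0.1  93.6] shift [ 92.6 -25.9 198.5] turn [  0.   -0.1 -16.3]
```

```bash
python3 drive.py '18.5 -5.2 39.7 0 0 0;18.5 -5.2 39.7 0 0 0;18.5 -5.2 39.7 0 0 0;18.5 -5.2 39.7 0 0 0;18.6 -5.1 39.7 0 0 0;0 0 0 0 0 -8.2;0 0 0 0 0 -8.2;0 0 0 0 0 0' 50 35
python3 drive.py '0 0 20 0 0 0;0 0 0 0 0 0;0 0 0 0 0 0'
python3 - <<'E'
from h import *
delta([451.4,-101.1,7],110)
E
```

```text
time_s: 31.5
ee_pos: [451.3, -101.1, 105.9]
ee_rot: [180.0, -0.1, 110.0]
force: [-0.5, 0.8, -0.0]
gripper_width: 50.4
gripper_force: 0.0
time_s: 31.8
ee_pos: [451.2, -101.7, 86.8]
ee_rot: [179.9, -0.0, 109.9]
force: [-0.3, 0.2, -0.2]
gripper_width: 49.8
gripper_force: 0.0
now [ 451.2 -101.7   86.8] [179.9  -0.  109.9] shift [ 0.5  0.3 79.8] turn [ 0.1 -0.  -0.1]
```

```bash
python3 drive.py '0.5 0.3 25 0 0 0;0 0 25 0 0 0;0 0 20 0 0 0;0 0 9.5 0 0 0;0 0 0 0 0 0;0 0 0 0 0 0'
python3 drive.py '0 0 0 0 0 0;0 0 0 0 0 0;0 0 0 0 0 0;0 0 0 0 0 0;0 0 0 0 0 0' 25 35
python3 - <<'E'
from h import *
delta([451.4,-101.1,7],110)
E
python3 drive.py '0 0 -20 0 0 0;0 0 -30 0 0 0;0 0 -30 0 0 0;0 0 -40 0 0 0;0 0 -20 0 0 4.8;0 0 0 0 0 4.8;0 0 0 0 0 0;0 0 0 0 0 0'
python3 - <<'E'
from h import *
delta([560.2,156.2,145],100.3)
E
```

```text
time_s: 32.4
ee_pos: [452.2, -101.6, 8.1]
ee_rot: [179.8, 0.0, 109.9]
force: [-0.1, -0.2, -0.7]
gripper_width: 50.2
gripper_force: 0.0
time_s: 32.9
ee_pos: [452.0, -101.5, 8.1]
ee_rot: [179.8, 0.0, 109.9]
force: [0.3, 1.2, 6.3]
gripper_width: 32.1
gripper_force: 35.0
now [ 452.  -101.5    8.1] [179.8   0.  109.9] shift [ 0.6 -0.5  1.1] turn [ 0.2  0.  -0.1]
time_s: 33.7
ee_pos: [450.2, -101.3, 146.6]
ee_rot: [-180.0, -0.1, 100.5]
force: [-0.3, 0.1, -1.4]
gripper_width: 32.2
gripper_force: 35.0
now [ 450.2 -101.3  146.6] [-180.    -0.1  100.5] shift [233.2 154.9   1.9] turn [-0.  -0.1  0.2]
```

```bash
python3 drive.py '38.8 25.8 0 0 0 0;38.8 25.8 0 0 0 0;38.8 25.8 0 0 0 0;38.8 25.8 0 0 0 0;38.8 25.8 0 0 0 0;38.6 25.8 0 0 0 0;0 0 0 0 0 0;0 0 0 0 0 0'
python3 drive.py '0 0 20 0 0 0;0 0 20 0 0 0;0 0 20 0 0 0;0 0 0 0 0 0;0 0 0 0 0 0'
python3 - <<'E'
from h import *
delta([560.3,155.7,77],100.3);print(env.state()['gripper_width'])
E
```

```text
time_s: 34.5
ee_pos: [560.8, 155.8, 146.1]
ee_rot: [-179.9, 0.0, 100.5]
force: [-0.5, 0.5, -2.4]
gripper_width: 31.8
gripper_force: 35.0
time_s: 35.0
ee_pos: [561.2, 154.1, 87.6]
ee_rot: [180.0, -0.0, 100.3]
force: [0.5, 0.4, -1.0]
gripper_width: 31.8
gripper_force: 35.0
now [561.2 154.1  87.6] [180.   -0.  100.3] shift [ 1.7 -0.6 10.6] turn [ 0. -0.  0.]
31.80547837956945
```

```bash
python3 drive.py '1.6 -0.6 5 0 0 0;0 0 5 0 0 0;0 0 0 0 0 0;0 0 0 0 0 0'
python3 drive.py '0 0 4 0 0 0;0 0 4 0 0 0;0 0 4 0 0 0;0 0 0 0 0 0'
```

```text
time_s: 35.4
ee_pos: [560.8, 156.7, 77.9]
ee_rot: [179.9, -0.0, 100.4]
force: [0.0, 0.4, -2.6]
gripper_width: 31.8
gripper_force: 35.0
time_s: 35.8
ee_pos: [560.3, 156.6, 64.9]
ee_rot: [180.0, -0.0, 100.4]
force: [0.2, 0.1, -2.4]
gripper_width: 31.8
gripper_force: 35.0
```

```bash
python3 drive.py '0 0 5 0 0 0;0 0 5 0 0 0;0 0 5 0 0 0;0 0 5 0 0 0;0 0 0 0 0 0'
python3 drive.py '0 0 3 0 0 0;0 0 2 0 0 0;0 0 2 0 0 0;0 0 0 0 0 0'
python3 drive.py '0 0 1 0 0 0;0 0 0 0 0 0;0 0 0 0 0 0'
```

```text
time_s: 36.3
ee_pos: [560.3, 156.6, 44.8]
ee_rot: [180.0, -0.0, 100.4]
force: [0.1, -0.2, -2.1]
gripper_width: 31.9
gripper_force: 35.0
time_s: 36.7
ee_pos: [560.7, 156.7, 38.5]
ee_rot: [179.9, -0.0, 100.4]
force: [-0.6, -0.1, -2.0]
gripper_width: 31.5
gripper_force: 35.0
time_s: 37.0
ee_pos: [561.0, 156.8, 38.1]
ee_rot: [179.9, -0.0, 100.4]
force: [-0.7, 0.1, 1.3]
gripper_width: 31.8
gripper_force: 35.0
```

```bash
python3 drive.py '0 0 0 0 0 0;0 0 0 0 0 0;0 0 0 0 0 0;0 0 0 0 0 0' 46 35
python3 drive.py '0 0 -20 0 0 0;0 0 -40 0 0 0;0 0 -45 0 0 0;-20 10 -45 0 0 0;-20 10 -45 0 0 0;-20 10 -45 0 0 0;-25 10 -45 0 0 0;0 0 0 0 0 0' 50 35
python3 drive.py '0 0 0 0 0 0;0 0 0 0 0 0'
python3 - <<'E'
from h import *
m,im=grab("wrist","w15");print(env.state()['ee_pos'])
for P in([560.3,156.3,-79.7],[645.2,152.8,-86.5]):
    T=lev_t()[:2]; print(proj(m,[P[0],P[1],56]),fit([(m,im)],sh_t(6,18)[:1]+[(lev_t()[1][0],0)],P,64)[0])
    G=fit([(m,im)],[(lev_t()[1][0],1),(lev_t()[2][0],-1)],P,56);print(G)
t,ti=grab("top","t15");s,si=grab("side","s15")
a=cv2.resize(im[0:240],(800,300),interpolation=cv2.INTER_CUBIC)
b=cv2.resize(ti[100:320,180:500],(400,275));c=cv2.resize(si[100:320,140:460],(400,275))
cv2.imwrite("pics/c15.png",np.vstack([a,np.hstack([b,c])]))
E
```

```text
time_s: 37.4
ee_pos: [561.0, 156.7, 37.7]
ee_rot: [179.9, -0.0, 100.4]
force: [-0.9, -0.3, 0.4]
gripper_width: 46.0
gripper_force: 0.0
time_s: 38.2
ee_pos: [617.9, 79.2, 326.9]
ee_rot: [179.1, 0.1, 100.2]
force: [0.4, -0.1, -0.5]
gripper_width: 50.1
gripper_force: 0.0
time_s: 38.4
ee_pos: [613.2, 81.7, 318.3]
ee_rot: [-179.9, -0.1, 100.4]
force: [-0.9, -0.3, -0.8]
gripper_width: 50.0
gripper_force: 0.0
[613.1  81.8 318. ]
[292.2  97.5] [ 566.7  166.5 -122.7]
(array([559.7, 156. , -79.8]), np.float64(-27.00241344429199))
[359.5 113.2] [655.2 162.6 -88.2]
(array([644. , 152. , -85.8]), np.float64(-26.111743891228414))
```

View pics/c15.png

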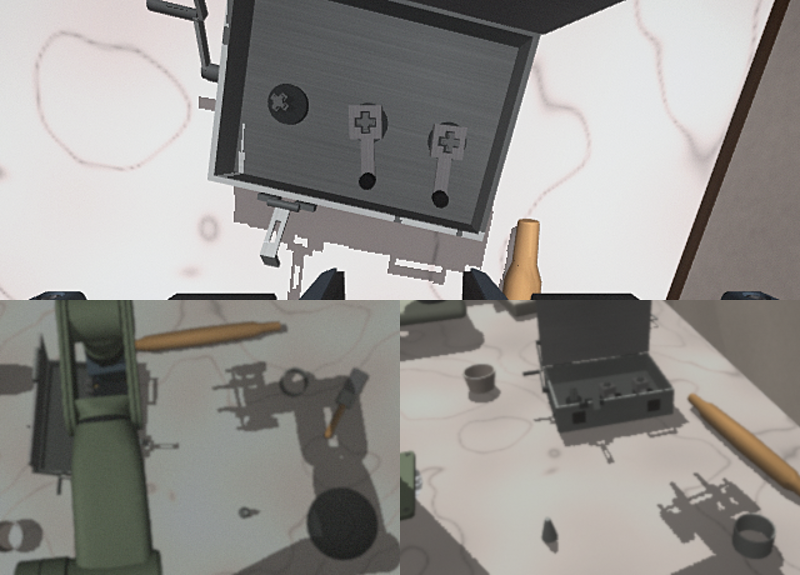

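Both levers sit on shafts 2 and 3 (crop (367,122) and (449,142)), knobs to the front. The hasp is forward, the lid is up, nothing else has moved, and there is no third lever.

```bash
python3 -c "
from workcell import env
print(env.job_done())"
```

```text
the job is handed in; nothing more can be done
None
```

The job is handed in; no verdict came back. By the last camera views and force readings, the hasp is thrown to the front, the lid is up with its stay pushed to its stop, and both levers present sit home on shafts 2 and 3 with their knobs to the front.

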